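# Clip a test plate into the scrub tester's holder

### The job

Get the scrub tester ready: swing its wire guard up and over, past its balance point, so that it stays open on its own. Then fetch the aluminium test plate, tilt it to slide one of its ears under the sprung leaf of the roofed slot until you feel the end wall, and press the other end down past the spring clip, until the plate lies flat on the bed with both ears home; leave the guard open, let go of everything and do not disturb the jar, bottle and beaker.

Things in the scene. Friction and masses are not known exactly. Their poses are not given: they have to be found in the camera images.
- guard (a joint): hinge of the wire guard, rad: 0 = closed, level over the bed; grows as the front bar swings up and away from the robot. No spring or catch: beyond the balance point, about 1.57, it falls back onto its stop at 2.0 by itself, before that it falls shut. Lifting takes about 2 N at the bar.
- guard_bar (a point): middle of the guard's front bar: round steel, 10 mm thick, 180 mm long along the holder's y, 145 mm from the hinge axis, 80 mm above the bench when closed. 6 mm wires run back from it at 40 and 90 mm either side of its middle; between the inner ones it is free (next crosswire 75 mm behind), so it can be pinched there from above and may turn between the fingers.
- guard_hinge (a point): fixed point of the holder: middle of the guard's hinge axis, which is level along the holder's y axis, 80 mm above the bench, 65 mm beyond the bed's middle (holder +x). Hinge posts at y = +-102 mm, 90 mm high.
- bed_mid (a point): fixed point of the holder (blue base 160 x 240 x 18 mm): middle of the steel bed's flat top, 30 mm above the bench, were its cross slide central. x away from the robot to the hinge, y along the slots, z up. The bed and both slots stand together, clamped, up to 9 mm either way along y from there: NOT measured, found by feeling for the roofed slot's end wall. Bed 62 (x) by 132 mm (y).
- roof_slot (a point): roofed slot at the bed's +y end (y here from bed_mid, slide central): lip of its sprung leaf, y = 75, 5.5 mm above the bed. Leaf slopes up to 13.5 mm at y = 63.5, rises 8 mm, 1 N + 0.5 N per mm. Floor level with the bed, 28 mm wide; side walls 27.5 apart, flared at the mouth, y = 67 to 93; end wall y = 84; roof 28 mm above the bed. An ear goes in only endwise below the leaf, plate tilted.
- clip_nose (a point): nose of the V-shaped spring clip, 16 mm wide, in the slot at the bed's -y end, slide central: y = -77, 7.6 mm above the bed; it slopes up and outwards at 60 degrees for 12 mm and yields outwards up to 9 mm. Slot open on top; side walls as opposite but 20 mm high, end wall y = -83, 14 mm high: a plate less than right in lands on it. Pressing the plate's end past the nose takes 8 to 20 N, then it snaps over the ear.
- plate_mid (a point): loose aluminium test plate, 0.2 kg, lying flat on the bench: its middle, 19 mm above its underside. Body 64 (x) x 130 (y) x 6 mm; an ear 24 wide, 17 long, 6 thick stands out of the middle of each y end (164 over the ears; ends alike). On top in the middle a grip rib 50 long (x), 18 thick (y), top 38 mm above the underside. Home, this point is 19 mm above the bed.
- jar: bystander: glass jar with blue lid, 64 mm wide, 85 mm high; origin at the middle of its underside
- bottle: bystander: yellow plastic bottle with white cap, 66 mm wide, 190 mm high; origin at the middle of its underside
- beaker: bystander: steel beaker, 72 mm wide, 85 mm high; origin at the middle of its underside
There are look-alikes about, which are no part of the job. What is meant by the part that bears plate_mid is not brown or pink, and is the smaller of those in its own colour.

How it is judged:
On the way, in this order (a step that is already met when the one before it is completed fails the run):
1. the guard is open past its balance point while the plate is still outside the holder (value of joint guard above 1.7 rad and horizontal distance between plate_mid and bed_mid above 0.1 m), for 0.3 s.
2. the plate lies flat on the bed with both ears home (z of plate_mid in the frame of bed_mid between 0.017 and 0.021 m and x of plate_mid in the frame of bed_mid between -0.004 and 0.004 m and y of plate_mid in the frame of bed_mid between -0.013 and 0.013 m and angle between the y axis of plate_mid and the y axis of bed_mid, either way round below 0.1 rad and angle between plate_mid's own z axis and vertical below 0.025 rad), for 0.2 s.
At the end, for the whole second after the job is handed in: The plate lies on the bed with both ears home: its middle 17 to 21 mm above the bed (19 when flush), within 4 mm across and 13 mm along the slots of bed_mid, its y axis within 0.1 rad of the holder's, tilted less than 0.025 rad; the guard stays open beyond 1.7 rad, at rest (all of step 2 and value of joint guard above 1.7 rad and velocity of joint guard between -0.1 and 0.1 rad/s); the robot touches nothing.
It fails at once if the jar is pushed more than 30 mm or tipped (distance of jar from where it was at the start of the episode above 0.03 m or angle between jar's own z axis and vertical above 0.4 rad).
It fails at once if the bottle is pushed more than 30 mm or tipped (distance of bottle from where it was at the start of the episode above 0.03 m or angle between bottle's own z axis and vertical above 0.4 rad).
It fails at once if the beaker is pushed more than 30 mm or tipped (distance of beaker from where it was at the start of the episode above 0.03 m or angle between beaker's own z axis and vertical above 0.4 rad).
It also fails if it takes over 72 s, if anything falls off the work surface, if the arm or the gripper's body presses on something with over 40 N, if the wrist force passes 120 N, or if a joint passes its speed limit or range.

### The arm

A 6-joint arm with a two-finger parallel gripper is mounted at the origin on the work surface. World frame = base frame: x ahead of the robot, y to its left, z up, the work surface at z = 0. Lengths are in m, angles in rad, forces in N, time in s.
With the tool pointing down it reaches from about 0.3 to 0.775 m from the base axis. Payload 14.6 kg.
Tool frame: the origin (TCP) lies at the very end of the fingers, on their centre line; the grasp point (between the pads) lies 19 mm behind it; z points along the fingers, x is the direction in which the jaws open and shut, and the axes are right-handed (so a half turn about z gives the same grasp; the last joint's range is limited). The gripper opens to 94 mm and grips with 3 to 60 N. Pads are 16 mm wide; open, the fingers measure 119 mm over their backs; the gripper's body (75 mm by 177 mm) begins 78 mm behind the grasp point.
Start: joints at [-1.197, 0.3, 1.521, -0, 1.321, -0.067], TCP at [0.235, -0.497, 0.184] pointing down, gripper open.
Joint ranges: [-3.03, 3.03], [-0.79, 2.21], [0.23, 2.52], [-1.04, 4.18], [0, 3.07], [-2.55, 2.55]. Speed limits (rad/s): [2.22, 2.22, 2.57, 3.14, 3.14, 3.14].

### API

Orientations are given as [roll, pitch, yaw] about the fixed x, y, z axes, in that order (R = Rz(yaw) Ry(pitch) Rx(roll)).
In Python, from station import ctrl gives the robot as it stands.
- The arm moves only by the shell command python3 -m inch 'ROWS' [FORCE]. ROWS is JSON, one flat list of numbers, 7 for each row, row after row: the shift along the tool's x, y, z in cm, then the turn, a rotation vector about the tool's x, y, z in rad, then the opening, from 0 (shut) to 1 (fully open). In form: [tx, ty, tz, wx, wy, wz, claw, tx, ty, tz, wx, wy, wz, claw, ...]. A call has 1 to 20 rows; each row shifts and turns the commanded pose from where the row before left it, along the tool's axes as they then stand; what a row does not reach is not made up. A row lasts 1/8 s, in which the tool goes at most 62.5 mm and 10.7 degrees, less where a joint would pass 70% of its speed; a pose out of reach is approached as far as the arm can. A call is refused whole if a number of a shift passes 6.25 or a number of a turn 0.188, either way. A call with a gripper value outside its range is refused whole. The fingers move at their own pace and stop on an object; FORCE is the grip in N (left out, the last holds). Time passes only in rows, so rows that do not move let the fingers close. It gives the time, the measured TCP pose, the force and the opening at its end, in the units of the state.
- ctrl.get_obs(): the state, without advancing time (a new reading comes with each control period).
- ctrl.camera(name): name is "side" or "top" or "wrist"; returns (picture, depth): 400x640x3 uint8, red, green, blue; 400x640 float32, m along the optical axis (not along the pixel's ray), 0 where there is no reading.
- ctrl.camera_params(name): a dict with "vertical_fov" (degrees; the focal length in pixels is half the picture's height over the tangent of half this angle, whatever the lens; pixels are square), "cx", "cy" (the principal point, pixels), "camera_from_world" (4x4, takes a point from world to camera coordinates); the wrist camera has in their place "mount" (4x4, takes a point from camera to tool coordinates, whose origin is the TCP and whose axes are the tool frame's). Camera axes: x right, y down, z forward; pixel columns grow to the right and rows downward; lengths in m; the calibration is good to about 2 mm. A picture is of the moment at which its call begins: read the wrist's pose just before it. camera_params takes no time and is no camera call.
- ctrl.hand_in(): hands the job in, once; it reports no verdict.
Trained networks look in the newest picture that a camera, given by its name, has taken for a name from the list of things; names that differ only in an ending like _2 or _b are one class to them, and where a whole thing is asked for, a point or a joint stands for the part that bears it (a point fixed in the world has none). Each returns a list of dicts, best first, with "score" (0 to 1); they miss things now and then, are a little off and sometimes report something else, mostly with a low value. They report only what shows in the picture. A call takes as long as a camera call. They do not tell look-alikes from the thing itself.
- ctrl.spot_in(camera, label): "bbox" ([centre column, centre row, width, height] in pixels, round what is visible of it).
- ctrl.place_of(camera, label): "centre" ([column, row] in pixels: a listed point, or the origin of a listed thing).
The state is a dict: "time_s": time; "qpos": joint angles; "joint_vel": joint speeds; "tau": joint torques, N m; "ee_pos": TCP position; "eef_rot": TCP orientation; "force": force on the tool from outside, world axes, zero at the start; "moment": the same for the moment, N m; "grip_width": finger opening in m.
Only numpy, scipy, OpenCV 4.12 (cv2) and the standard library are available. Lean on these libraries where they do the work, as an engineer would, in place of code of your own. Each camera call takes 0.05 s, during which the arm holds its last target. There are 200 camera calls.

## Working session

There is one attempt and no reset: what is moved stays moved. The work goes in short steps, Python scripts to look and compute and a shell command to move; the robot and the scene stay as the last step left them, time stands still between calls to the robot, and variables do not carry over. Pictures are saved under pics/ and viewed, about 8 in all and at most 12, crops included, and the job is handed in when it is done.

```bash
mkdir -p pics; ls
cat > h.py <<'E'
import numpy as np, cv2
from station import ctrl
from scipy.spatial.transform import Rotation as R
def T_tool(o=None):
    o=o or ctrl.get_obs(); T=np.eye(4); T[:3,:3]=R.from_euler('xyz',o['eef_rot']).as_matrix(); T[:3,3]=o['ee_pos']; return T
def cam(name):
    T=T_tool(); rgb,d=ctrl.camera(name); p=ctrl.camera_params(name)
    W=T@np.array(p['mount']) if 'mount' in p else np.linalg.inv(np.array(p['camera_from_world']))
    f=200/np.tan(np.radians(p['vertical_fov'])/2)
    return dict(rgb=rgb,d=d,W=W,f=f,cx=p['cx'],cy=p['cy'])
def ray(c,u,v): return c['W'][:3,:3]@np.array([(u-c['cx'])/c['f'],(v-c['cy'])/c['f'],1.])
def atz(c,u,v,z):
    r=ray(c,u,v); o=c['W'][:3,3]; return o+r*(z-o[2])/r[2]
def cloud(c):
    v,u=np.mgrid[0:400,0:640]; d=c['d']
    P=np.stack([(u-c['cx'])/c['f']*d,(v-c['cy'])/c['f']*d,d],-1)
    return P@c['W'][:3,:3].T+c['W'][:3,3]
def proj(c,p):
    q=np.linalg.inv(c['W'])@np.append(p,1); return q[0]/q[2]*c['f']+c['cx'],q[1]/q[2]*c['f']+c['cy']
def save(n,img): cv2.imwrite('pics/'+n+'.png',cv2.cvtColor(img,cv2.COLOR_RGB2BGR))
E
python3 - <<'E'
from h import *
print(ctrl.get_obs())
for n in('top','side'):
    c=cam(n); save(n,c['rgb']); np.savez(n+'.npz',**c); print(n,c['W'].round(3),c['f'],c['cx'],c['cy'])
    for l in('guard_bar','guard_hinge','bed_mid','roof_slot','clip_nose','plate_mid','jar','bottle','beaker'):
        r=ctrl.place_of(n,l); print(l,[(np.round(x['centre']),round(x['score'],2)) for x in r[:4]])
    print([ (np.round(x['bbox']),round(x['score'],2)) for x in ctrl.spot_in(n,'plate_mid')])
E
```

```text
pics
{'time_s': 0.0, 'qpos': array([-1.19661237e+00,  3.00448583e-01,  1.52157658e+00, -2.07831000e-05,
        1.32070172e+00, -6.66021583e-02]), 'joint_vel': array([ 0.00036729, -0.00048386, -0.00122383,  0.00120932, -0.00101867,
        0.00179657]), 'tau': array([ 3.08257586e-04, -5.31805909e+01, -3.52738810e+01,  7.08509772e-02,
        2.44472595e-02, -9.66712423e-05]), 'ee_pos': array([ 0.23454391, -0.49716637,  0.1833006 ]), 'eef_rot': array([-3.14153725e+00,  1.13305194e-03, -1.13000502e+00]), 'force': array([ 0.98774302, -0.441469  ,  0.32288115]), 'moment': array([ 0.04872865,  0.00763069, -0.01218162]), 'grip_width': 0.0938947557231123}
top [[-0.007 -0.978  0.21   0.151]
 [-1.     0.007 -0.003  0.013]
 [ 0.002 -0.21  -0.978  1.762]
 [ 0.     0.     0.     1.   ]] 496.083922034154 316.0012190842561 209.33962268418387
guard_bar [(array([374., 224.]), 0.77)]
guard_hinge [(array([363., 182.]), 0.93)]
bed_mid [(array([367., 203.]), 0.72)]
roof_slot [(array([344., 208.]), 0.96)]
clip_nose [(array([388., 199.]), 0.84)]
plate_mid [(array([294., 212.]), 0.96), (array([239., 207.])
[... 450 characters left out ...]
   0.     1.   ]] 370.2223818692195 315.7761850658543 198.70496917454946
guard_bar [(array([300., 236.]), 0.85), (array([323., 243.]), 0.35)]
guard_hinge [(array([338., 222.]), 0.81)]
bed_mid [(array([321., 242.]), 0.81), (array([300., 237.]), 0.71)]
roof_slot [(array([315., 227.]), 0.55)]
clip_nose [(array([330., 259.]), 0.68)]
plate_mid [(array([303., 203.]), 0.88), (array([302., 179.]), 0.73), (array([278., 158.]), 0.6)]
jar [(array([344., 183.]), 0.74)]
bottle [(array([290., 317.]), 0.73)]
beaker [(array([325., 165.]), 0.73)]
[(array([304., 206.,  38.,  17.]), 0.85), (array([258., 189.,  42.,  27.]), 0.81), (array([281., 160.,  36.,  22.]), 0.75), (array([301., 180.,  18.,  18.]), 0.72)]
```

Run:
```python
from h import *
c=dict(np.load('top.npz')); 
P=lambda u,v,z: atz(c,u,v,z)[:3].round(3)
print('bar',P(374,224,.08),'hinge',P(363,182,.08),'bed',P(367,203,.03),'roof',P(344,208,.0355),'clip',P(388,199,.0376))
for u,v in((294,212),(239,207),(244,258),(172,238)): print('plate',P(u,v,.019))
print('jar',P(252,167,0),'bottle',P(442,233,0),'beaker',P(203,181,0))
s=dict(np.load('side.npz'))
print('side bed',atz(s,321,242,.03),atz(s,300,236,.08),atz(s,338,222,.08),atz(s,315,227,.0355),atz(s,330,259,.0376))
for u,v in((303,203),(302,179),(278,158),(258,189)): print('plate',atz(s,u,v,.019).round(3))
img=cv2.resize(c['rgb'][120:320,130:530],(800,400),interpolation=cv2.INTER_CUBIC); save('topc',img)
```

```text
bar [ 0.459 -0.192  0.08 ] hinge [ 0.609 -0.158  0.08 ] bed [ 0.545 -0.175  0.03 ] roof [ 0.526 -0.092  0.036] clip [ 0.557 -0.25   0.038]
plate [0.516 0.086 0.019]
plate [0.536 0.284 0.019]
plate [0.352 0.262 0.019]
plate [0.425 0.519 0.019]
jar [0.691 0.243 0.   ] bottle [ 0.439 -0.445  0.   ] beaker [ 0.639  0.422 -0.   ]
side bed [ 0.54408894 -0.17749644  0.03      ] [ 0.47694177 -0.20241537  0.08      ] [ 0.60302651 -0.14649251  0.08      ] [ 0.53396118 -0.10286975  0.0355    ] [ 0.55857179 -0.26968819  0.0376    ]
plate [0.51  0.076 0.019]
plate [0.523 0.262 0.019]
plate [0.43  0.48  0.019]
plate [0.341 0.205 0.019]
```

View pics/topc.png

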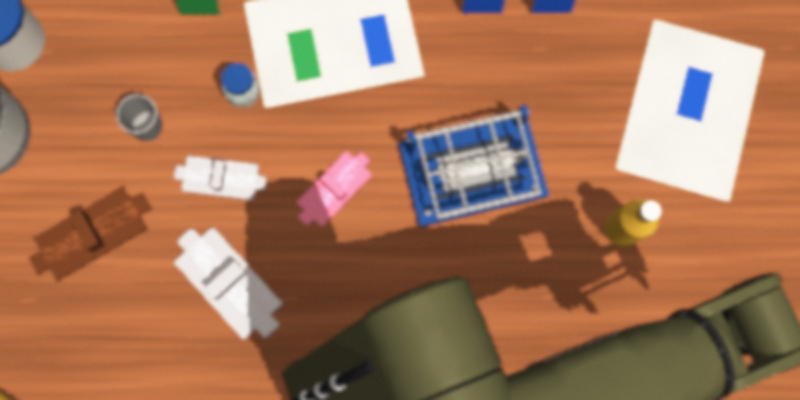

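Picture 1, in crop pixels: the holder is blue at (475,165), the smaller white plate at (220,177), the larger white look-alike at (228,283), and the brown and pink ones are distractors. The plate is therefore at about (0.536, 0.284). I'll lift, turn and go above the guard.

```bash
python3 -m inch '[0,0,-1.5,0,0,-0.166,1, 0,0,-1.5,0,0,-0.166,1, 0,0,-1.5,0,0,-0.166,1, 0,0,-1.5,0,0,-0.166,1, 0,0,-1.5,0,0,-0.166,1, 0,0,-1.5,0,0,-0.166,1, 0,0,-1.5,0,0,-0.166,1, 0,0,-1.5,0,0,-0.166,1, 3.2,-2.6,0,0,0,0,1, 3.2,-2.6,0,0,0,0,1, 3.2,-2.6,0,0,0,0,1, 3.2,-2.6,0,0,0,0,1, 3.2,-2.6,0,0,0,0,1, 3.2,-2.6,0,0,0,0,1, 3.2,-2.6,0,0,0,0,1, 3.2,-2.6,0,0,0,0,1, 3.2,-2.6,0,0,0,0,1, 3.2,-2.6,0,0,0,0,1]'
cat > look.py <<'E'
import sys
from h import *
Z=dict(guard_bar=.08,guard_hinge=.08,bed_mid=.03,roof_slot=.0355,clip_nose=.0376,plate_mid=.019)
c=cam('wrist'); save(sys.argv[1],c['rgb']); np.savez(sys.argv[1]+'.npz',**c)
print(c['W'][:3].round(3),c['f'])
for l in sys.argv[2:]:
    for x in ctrl.place_of('wrist',l)[:3]: print(l,np.round(x['centre'],1),round(x['score'],2),atz(c,*x['centre'],Z[l]).round(4))
print(ctrl.get_obs())
E
python3 look.py w1 guard_bar guard_hinge bed_mid roof_slot clip_nose
```

```text
time_s: 3.35
ee_pos: [0.498, -0.1784, 0.3039]
eef_rot: [3.141, -0.0, 0.198]
force: [-0.3, -0.6, 0.4]
grip_width: 0.0941
[[ 0.98   0.191  0.047  0.484]
 [ 0.197 -0.952 -0.235 -0.112]
 [ 0.     0.239 -0.971  0.504]] 329.5501567552981
guard_bar [294.2 179.1] 0.83 [ 0.4683 -0.1916  0.08  ]
guard_hinge [403.2 178.6] 0.82 [ 0.6073 -0.1631  0.08  ]
bed_mid [348.  173.1] 0.6 [ 0.5414 -0.177   0.03  ]
roof_slot [347.8 119.3] 0.86 [ 0.5241 -0.1033  0.0355]
clip_nose [351.5 224. ] 0.63 [ 0.5622 -0.2493  0.0376]
{'time_s': 3.65, 'qpos': array([-4.17175685e-01,  1.89278890e-01,  1.38329319e+00, -1.87382988e-04,
        1.56901547e+00, -6.14508145e-01]), 'joint_vel': array([-1.00880656e-02, -3.06508983e-03,  1.96475494e-03,  8.88017846e-05,
        4.97961152e-05,  3.03331229e-03]), 'tau': array([ 9.14187469e-01, -4.83190835e+01, -3.72845542e+01,  7.44355679e-02,
        5.31458517e-02,  5.90165830e-03]), 'ee_pos': array([ 0.49683123, -0.18021677,  0.30389428]), 'eef_rot': array([3.14143661e+00, 1.03868289e-04, 1.97332785e-01]), 'force': array([-0.66063249, -0.21173542, -0.01065274]), 'moment': array([-0.06157046, -0.09019132,  0.01574029]), 'grip_width': 0.09400271871114718}
```

View pics/w1.png

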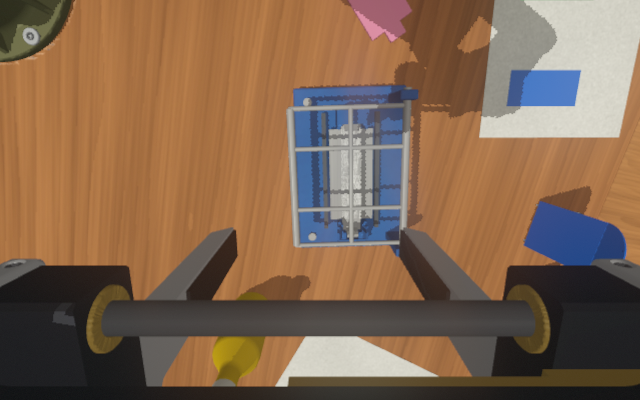

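Run:
```python
from h import *
c=dict(np.load('w1.npz'))
a,b=atz(c,292,109,.085),atz(c,297,244,.085); print('bar ends',a,b,np.linalg.norm(a-b),'yaw',np.arctan2(-(a-b)[0],(a-b)[1]), (a+b)/2)
h1,h2=atz(c,408,107,.085),atz(c,402,241,.085); print('hinge wire',h1,h2,np.arctan2(-(h1-h2)[0],(h1-h2)[1]))
# depth cloud: points 70..95mm (guard), blue base corners
P=cloud(c); m=(P[...,2]>.072)&(P[...,2]<.092)&(abs(P[...,0]-.54)<.13)&(abs(P[...,1]+.175)<.13)&(c['d']>0)
Q=P[m][:,:2].astype(np.float32); print(len(Q),cv2.minAreaRect(Q))
hsv=cv2.cvtColor(c['rgb'],cv2.COLOR_RGB2HSV); b=(hsv[...,0]>100)&(hsv[...,0]<125)&(hsv[...,1]>150)&(P[...,2]>.008)&(P[...,2]<.026)&(abs(P[...,0]-.54)<.15)&(abs(P[...,1]+.175)<.16)
Q=P[b][:,:2].astype(np.float32); r=cv2.minAreaRect(Q); print('base',len(Q),r)
```

```text
bar ends [ 0.4501826 -0.105654   0.085    ] [ 0.4881719  -0.27742412  0.085     ] 0.17592089089829363 yaw 0.21765989853130494 [ 0.46917725 -0.19153906  0.085     ]
hinge wire [ 0.58879675 -0.07544311  0.085     ] [ 0.62625317 -0.24534378  0.085     ] 0.21698972545615747
4896 ((0.5360718965530396, -0.17242693901062012), (0.15922397375106812, 0.2176344096660614), 11.007001876831055)
base 5 ((0.4971618354320526, -0.11624130606651306), (0.025181906297802925, 0.007077027577906847), 62.55183792114258)
```

Picture 2: the guard bar is at column 293, rows 107–246, the hinge at column about 405, and the bed is visible beneath. The bar middle is at (0.469, −0.192), with holder yaw about 0.21. I'll pinch it now.

```bash
python3 -m inch '[-1.5,0.3,0,0,0,-0.012,1, -1.5,0.3,0,0,0,0,1, 0,0,4,0,0,0,1, 0,0,4,0,0,0,1, 0,0,4,0,0,0,1, 0,0,4,0,0,0,1, 0,0,3,0,0,0,1, 0,0,3,0,0,0,1, 0,0,2.2,0,0,0,1, 0,0,0,0,0,0,1, 0,0,0,0,0,0,0, 0,0,0,0,0,0,0, 0,0,0,0,0,0,0, 0,0,0,0,0,0,0, 0,0,0,0,0,0,0]' 15
```

```text
time_s: 5.52
ee_pos: [0.4691, -0.1915, 0.0619]
eef_rot: [3.142, -0.0, 0.21]
force: [-0.3, -0.6, 0.3]
grip_width: 0.0476
```

```bash
python3 -m inch '[0,0,0,0,0,0,0, 0,0,0,0,0,0,0, 0,0,0,0,0,0,0, 0,0,0,0,0,0,0, 0,0,0,0,0,0,0, 0,0,0,0,0,0,0]' 15
python3 - <<'E'
import numpy as np
r=.145
for th0 in [0]:
  p=np.array([-r,0])
  for k in range(1,20):
    t=k*0.1; q=np.array([-r*np.cos(t),r*np.sin(t)]); print(k,((q-p)*100).round(2)); p=q
E
```

```text
time_s: 6.28
ee_pos: [0.4681, -0.1917, 0.0618]
eef_rot: [-3.141, 0.002, 0.21]
force: [-7.9, -0.8, 5.6]
grip_width: 0.0049
1 [0.07 1.45]
2 [0.22 1.43]
3 [0.36 1.4 ]
4 [0.5  1.36]
5 [0.63 1.31]
6 [0.76 1.24]
7 [0.88 1.15]
8 [0.99 1.06]
9 [1.09 0.96]
10 [1.18 0.84]
11 [1.26 0.72]
12 [1.32 0.59]
13 [1.38 0.46]
14 [1.41 0.32]
15 [1.44 0.17]
16 [1.45 0.03]
17 [ 1.44 -0.11]
18 [ 1.43 -0.26]
19 [ 1.39 -0.4 ]
```

```bash
python3 look.py w2 guard_bar guard_hinge | grep -v "'"
python3 - <<'E'
from h import *
c=cam('side'); save('s2',c['rgb']); a=cv2.resize(c['rgb'][150:330,210:410],(600,540),interpolation=cv2.INTER_CUBIC); save('s2c',a)
print(ctrl.get_obs()['grip_width'],ctrl.get_obs()['force'])
E
```

```text
[[ 0.978  0.203  0.048  0.453]
 [ 0.208 -0.95  -0.234 -0.125]
 [-0.002  0.239 -0.971  0.261]] 329.5501567552981
guard_bar [320.2 243.4] 0.65 [ 0.4689 -0.1938  0.08  ]
guard_hinge [565.5 239.1] 0.61 [ 0.6081 -0.1613  0.08  ]
0.005192681681195435 [-8.41473325 -1.93206879  6.28121724]
```

View pics/w2.png

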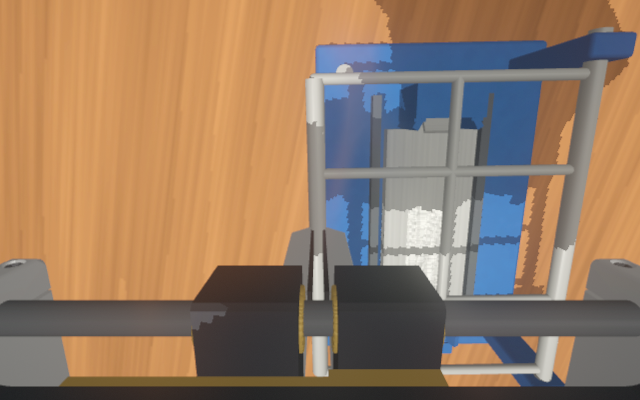

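```bash
python3 -m inch '[0.05,0,-0.7,0,0,0,0, 0.05,0,-0.7,0,0,0,0, 0.1,0,-0.7,0,0,0,0, 0.1,0,-0.7,0,0,0,0, 0,0,0,0,0,0,0]' 15; python3 look.py w3 guard_bar guard_hinge | grep -v "'"
```

```text
time_s: 7.1
ee_pos: [0.4724, -0.191, 0.0904]
eef_rot: [3.141, -0.001, 0.21]
force: [0.9, 0.1, -0.1]
grip_width: 0.0002
[[ 0.978  0.202  0.051  0.457]
 [ 0.209 -0.949 -0.234 -0.124]
 [ 0.001  0.24  -0.971  0.29 ]] 329.5501567552981
guard_bar [313.5 225.8] 0.71 [ 0.4687 -0.1926  0.08  ]
guard_hinge [527.5 223.4] 0.72 [ 0.6083 -0.1612  0.08  ]
```

View pics/w3.png

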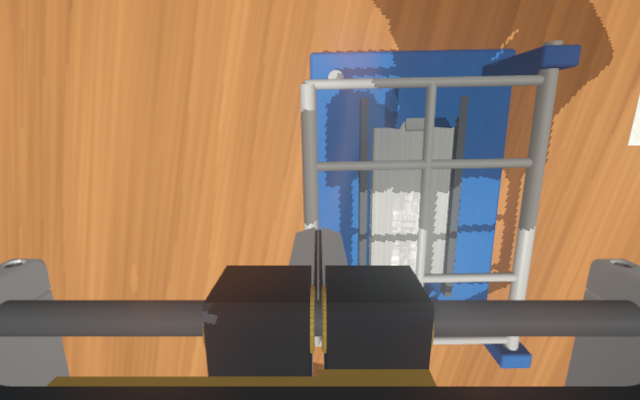

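Run:
```python
from h import *
for n in('w1','w2','w3'):
    c=dict(np.load(n+'.npz')); P=cloud(c)
    for (u,v) in {'w1':[(293,125),(294,160),(405,160),(350,140),(350,160)],'w2':[(317,100),(318,150),(570,150),(440,150),(420,225)],'w3':[(308,110),(309,190),(530,150),(425,150),(400,200)]}[n]:
        print(n,u,v,P[v,u].round(4),c['rgb'][v,u])
    v={'w1':160,'w2':200,'w3':190}[n]; u0={'w1':285,'w2':305,'w3':300}[n]
    print((P[v,u0:u0+24,2]*1000).round(0))
```

```text
w1 293 125 [ 0.4546 -0.1243  0.0822] [139 135 129]
w1 294 160 [ 0.4637 -0.1669  0.0822] [153 150 144]
w1 405 160 [ 0.6023 -0.1389  0.0838] [180 177 171]
w1 350 140 [ 0.5284 -0.1283  0.0815] [173 172 168]
w1 350 160 [ 0.5338 -0.1529  0.0821] [181 180 175]
[ 1. -0. -2. -1. 81. 83. 82. 84. 83. 82. 81. 18. 16. 18. 17. 16. 16. 17.
 15. 17. 16. 17. 18. 18.]
w2 317 100 [ 0.4504 -0.1156  0.0829] [211 208 201]
w2 318 150 [ 0.4563 -0.1407  0.0834] [159 155 148]
w2 570 150 [ 0.5917 -0.1122  0.0787] [104  98  92]
w2 440 150 [ 0.5405 -0.1276  0.0292] [154 153 147]
w2 420 225 [ 0.5429 -0.1838  0.0277] [246 245 237]
[-1. -3. -1. 81. 81. 83. 83. 83. 83. 84. 85. 83. 84. 84. 84. 83. 84. 82.
 83. 82. 80. 17. 17. 18.]
w3 308 110 [ 0.4502 -0.1203  0.084 ] [184 180 174]
w3 309 190 [ 0.4608 -0.1684  0.0839] [149 144 138]
w3 530 150 [ 0.5927 -0.1148  0.0795] [105 100  95]
w3 425 150 [ 0.5266 -0.1286  0.0824] [126 125 121]
w3 400 200 [ 0.5359 -0.1728  0.0294] [209 208 201]
[-3. -1. -1. 82. 83. 84. 85. 85. 84. 84. 83. 84. 83. 83. 84. 83. 81. 81.
 17. 17. 17. 17. 18. 16.]
```

View pics/s2c.png

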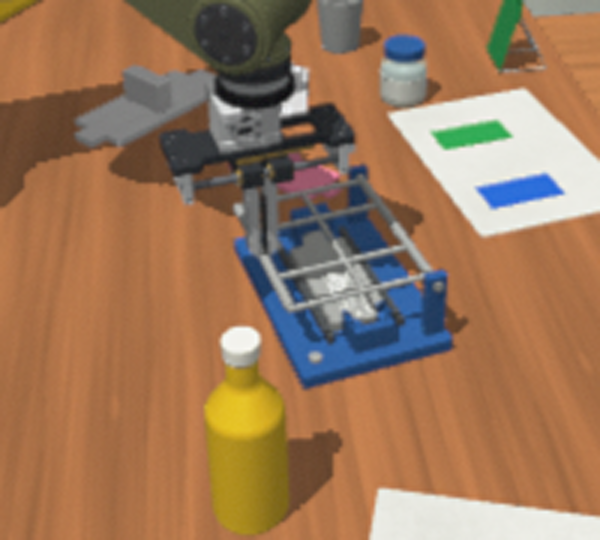

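Picture 5: the fingers straddle the bar, but the 15 N pinch slipped off (tool pushed up 6 N, width 5 mm), so the bar sat too near the fingertips. I'll go 11 mm deeper.

```bash
python3 -m inch '[-0.35,0,0,0,0,0,0.6, 0,0,0,0,0,0,0.6, 0,0,0,0,0,0,0.6, 0,0,0,0,0,0,0.6, 0,0,0,0,0,0,0.6, 0,0,0,0,0,0,0.6, 0,0,2,0,0,0,0.6, 0,0,2,0,0,0,0.6, 0,0,0,0,0,0,0.3, 0,0,0,0,0,0,0, 0,0,0,0,0,0,0, 0,0,0,0,0,0,0, 0,0,0,0,0,0,0, 0,0,0,0,0,0,0, 0,0,0,0,0,0,0, 0,0,0,0,0,0,0]' 25
```

```text
time_s: 9.25
ee_pos: [0.468, -0.1918, 0.05]
eef_rot: [-3.141, 0.001, 0.21]
force: [-6.9, -1.3, 4.7]
grip_width: 0.0093
```

```bash
python3 -m inch '[0.1,0,0,0,0,0,0, 0.03,0,-0.7,0,0,0,0, 0.05,0,-0.75,0,0,0,0, 0.1,0,-0.7,0,0,0,0, 0.12,0,-0.7,0,0,0,0, 0.18,0,-0.7,0,0,0,0]' 25
```

```text
time_s: 10.0
ee_pos: [0.4718, -0.1908, 0.0847]
eef_rot: [-3.14, 0.006, 0.21]
force: [-16.2, -5.3, 1.2]
grip_width: 0.009
```

```bash
python3 -m inch '[-0.2,0,0,0,0,0,0, 0.43,0,-1.38,0,0,0,0, 0.56,0,-1.34,0,0,0,0, 0.69,0,-1.27,0,0,0,0, 0.82,0,-1.2,0,0,0,0, 0,0,0,0,0,0,0]' 25
```

```text
time_s: 10.75
ee_pos: [0.4959, -0.1854, 0.1393]
eef_rot: [-3.141, 0.003, 0.21]
force: [-19.5, -0.3, 11.0]
grip_width: 0.0093
```

```bash
python3 -m inch '[-0.16,0,-0.12,0,0,0,0, 0.93,0,-1.11,0,0,0,0, 1.04,0,-1.01,0,0,0,0, 1.13,0,-0.9,0,0,0,0, 1.22,0,-0.78,0,0,0,0, 1.29,0,-0.66,0,0,0,0, 0,0,0,0,0,0,0]' 25
```

```text
time_s: 11.62
ee_pos: [0.5512, -0.1739, 0.1854]
eef_rot: [3.141, -0.002, 0.211]
force: [-7.9, 2.4, 11.3]
grip_width: 0.009
```

```bash
python3 -m inch '[0,0,-0.1,0,0,0,0, 1.35,0,-0.53,0,0,0,0, 1.4,0,-0.39,0,0,0,0, 1.43,0,-0.25,0,0,0,0, 1.45,0,-0.1,0,0,0,0, 1.45,0,0.04,0,0,0,0, 1.44,0,0.19,0,0,0,0, 1.41,0,0.33,0,0,0,0, 1.1,0,0.36,0,0,0,0, 0,0,0,0,0,0,0, 0,0,0,0,0,0,0]' 25
```

```text
time_s: 13.0
ee_pos: [0.658, -0.1509, 0.1881]
eef_rot: [-3.141, -0.001, 0.21]
force: [1.4, 5.0, 4.0]
grip_width: 0.0091
```

```bash
python3 -m inch '[0,0,0,0,0,0,0.5, 0,0,0,0,0,0,0.5, 0,0,0,0,0,0,0.5, 0,0,0,0,0,0,0.5, 0,0,0,0,0,0,0.5, 0,0,0,0,0,0,0.5, 0,0,-2,0,0,0,0.5, 0,0,-3,0,0,0,0.5, 0,0,-3,0,0,0,0.5, 0,0,-4,0,0,0,0.5]'
python3 -m inch '[-0.3,-4.4,0,0,0,0,0.6, -0.3,-4.4,0,0,0,0,0.6, -0.3,-4.4,0,0,0,0,0.6, -0.3,-4.4,0,0,0,0,0.6, -0.3,-4.4,0,0,0,0,0.6, -0.3,-4.4,0,0,0,0,0.6, -0.3,-4.4,0,0,0,0,0.6, -0.3,-4.4,0,0,0,0,0.6, -0.3,-4.4,0,0,0,0,0.6, -0.3,-4.4,0,0,0,0,0.6,0,0,0,0,0,0,0.6]'
python3 look.py w4 plate_mid | grep -v "'"
python3 - <<'E'
from h import *
c=cam('side'); np.savez('s3.npz',**c); t=cam('top'); np.savez('t3.npz',**t)
a=np.hstack([cv2.resize(c['rgb'][170:300,230:400],(400,300)),cv2.resize(t['rgb'][150:250,320:420],(300,300))]); save('s3',np.vstack([a,cv2.resize(np.load('w4.npz')['rgb'],(480,300)).copy() if 0 else np.pad(cv2.resize(np.load('w4.npz')['rgb'],(480,300)),((0,0),(0,220),(0,0)))]))
E
```

```text
time_s: 14.25
ee_pos: [0.6577, -0.1512, 0.308]
eef_rot: [-3.141, 0.001, 0.21]
force: [0.8, 0.1, 0.2]
grip_width: 0.0468
time_s: 15.62
ee_pos: [0.5359, 0.2751, 0.3074]
eef_rot: [-3.141, 0.0, 0.213]
force: [0.5, 0.2, 0.0]
grip_width: 0.0567
[[ 0.977  0.206  0.05   0.521]
 [ 0.212 -0.949 -0.234  0.341]
 [-0.     0.239 -0.971  0.507]] 329.5501567552981
plate_mid [186.8 145.7] 0.96 [0.3407 0.2646 0.019 ]
plate_mid [281.7 281.7] 0.88 [0.5172 0.0794 0.019 ]
plate_mid [317.2 160.3] 0.6 [0.5319 0.2841 0.019 ]
```

View pics/s3.png

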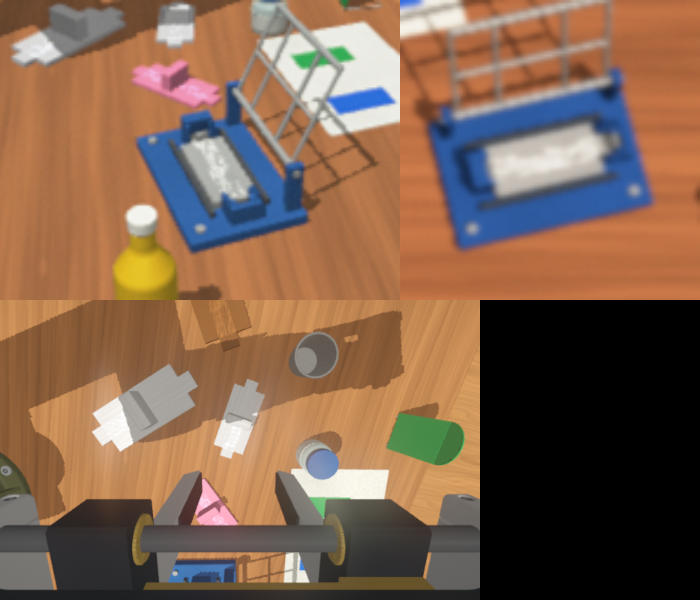

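Picture 6: the guard stands open on its own. The small plate is in the wrist view at about (320,157), with ears near (335,109) and (307,208), and the jar is nearby. Next is its exact pose from depth.

Run:
```python
from h import *
c=dict(np.load('w4.npz')); P=cloud(c)
n=(abs(P[...,0]-.532)<.11)&(abs(P[...,1]-.284)<.11)
pl=n&(P[...,2]>.0035)&(P[...,2]<.06)
k,lab=cv2.connectedComponents(pl.astype(np.uint8)); v,u=map(int,(160,317)); L=lab[v,u]; print(L,(lab==L).sum())
Q=P[lab==L]; lo=Q[(Q[:,2]<.012)][:,:2].astype(np.float32); hi=Q[Q[:,2]>.03]; 
print('body',cv2.minAreaRect(Q[:,:2].astype(np.float32)),cv2.minAreaRect(lo)); print('rib',len(hi),hi.mean(0),hi[:,2].max(),cv2.minAreaRect(hi[:,:2].astype(np.float32)))
w,V=np.linalg.eigh(np.cov(lo.T)); print('axis',V[:,1],np.arctan2(-V[0,1],V[1,1]))
```

```text
5 3645
body ((0.5326511859893799, 0.2835547626018524), (0.16387900710105896, 0.06404796987771988), 82.38666534423828) ((0.5326511859893799, 0.2835547626018524), (0.16387900710105896, 0.06404796987771988), 82.38666534423828)
rib 447 [0.53257269 0.28414335 0.03644877] 0.03949552215973401 ((0.5326633453369141, 0.28366512060165405), (0.01818733662366867, 0.049682632088661194), 81.98440551757812)
axis [0.13654612 0.99063372] -0.136974030374375
```

```bash
python3 -m inch '[0,0,0,0,0,-0.175,0.6, 0,0,0,0,0,-0.175,0.6, 0,0,0,0,0,-0.175,0.6, 0,0,0,0,0,-0.175,0.6, 0,0,0,0,0,-0.175,0.6, 0,0,0,0,0,-0.175,0.6, 0,0,0,0,0,-0.174,0.6, 0.82,-0.44,3,0,0,0,0.6, 0,0,4,0,0,0,0.6, 0,0,4,0,0,0,0.6, 0,0,4,0,0,0,0.6, 0,0,4,0,0,0,0.6, 0,0,3,0,0,0,0.6, 0,0,0,0,0,0,0.6]'
```

```text
time_s: 17.58
ee_pos: [0.5331, 0.2801, 0.0858]
eef_rot: [-3.138, 0.002, 1.433]
force: [-0.3, 0.0, 0.3]
grip_width: 0.0566
```

```bash
python3 look.py w5 | grep -v "'"
python3 - <<'E'
from h import *
c=dict(np.load('w5.npz')); P=cloud(c)
n=(abs(P[...,0]-.5326)<.12)&(abs(P[...,1]-.2838)<.12)
hi=P[n&(P[...,2]>.03)&(P[...,2]<.045)]; k,lab=cv2.connectedComponents((n&(P[...,2]>.03)&(P[...,2]<.045)).astype(np.uint8))
for i in range(1,k):
    q=P[lab==i]
    if len(q)>80: print(len(q),q.mean(0),cv2.minAreaRect(q[:,:2].astype(np.float32)))
E
```

```text
[[ 0.138  0.963  0.233  0.465]
 [ 0.99  -0.133 -0.035  0.289]
 [-0.003  0.236 -0.972  0.286]] 329.5501567552981
1392 [0.53107199 0.28335174 0.03652988] ((0.5321546196937561, 0.28305840492248535), (0.01746881939470768, 0.04932406172156334), 82.6190185546875)
```

```bash
python3 -m inch '[0.3,-0.1,2.5,0,0,0,0.6, 0,0,2.5,0,0,0,0.6, 0,0,1.7,0,0,0,0.6, 0,0,0.95,0,0,0,0.6, 0,0,0,0,0,0,0.6, 0,0,0,0,0,0,0, 0,0,0,0,0,0,0, 0,0,0,0,0,0,0, 0,0,0,0,0,0,0, 0,0,0,0,0,0,0, 0,0,0,0,0,0,0, 0,0,0,0,0,0,0]' 50
```

```text
time_s: 19.12
ee_pos: [0.5331, 0.2847, 0.0112]
eef_rot: [3.141, -0.0, 1.434]
force: [-0.9, 0.5, 1.7]
grip_width: 0.0168
```

```bash
python3 -m inch '[0,0,-2,0,0,0,0, 0,0,-4,0,0,0,0, 0,0,-4,0,0,0,0, 0,0,-4,0,0,0,0, 0,0,0,0,0,-0.1735,0, 0,0,0,0,0,-0.1735,0, -3.64,-0.62,0,0,0,0,0, -3.64,-0.62,0,0,0,0,0, -3.64,-0.62,0,0,0,0,0, -3.64,-0.62,0,0,0,0,0, -3.64,-0.62,0,0,0,0,0, -3.64,-0.62,0,0,0,0,0, -3.64,-0.62,0,0,0,0,0, -3.64,-0.62,0,0,0,0,0, 0,0,0,0,0,0,0, 0,0,0,0,0,0,0]'; python3 look.py w6 bed_mid roof_slot clip_nose guard_hinge| grep -v "'"
```

```text
time_s: 21.12
ee_pos: [0.5453, -0.01, 0.1517]
eef_rot: [3.141, -0.0, 1.781]
force: [0.7, 0.2, -1.8]
grip_width: 0.0171
[[-0.208  0.95   0.234  0.477]
 [ 0.978  0.203  0.049 -0.025]
 [-0.001  0.239 -0.971  0.351]] 329.5501567552981
bed_mid [148.6 157.5] 0.74 [ 0.5463 -0.1791  0.03  ]
roof_slot [226.2 152.6] 0.96 [ 0.525  -0.1046  0.0355]
clip_nose [ 71.6 160.5] 0.97 [ 0.5628 -0.247   0.0376]
guard_hinge [136.4 239.4] 0.9 [ 0.6093 -0.1593  0.08  ]
```

View pics/w6.png

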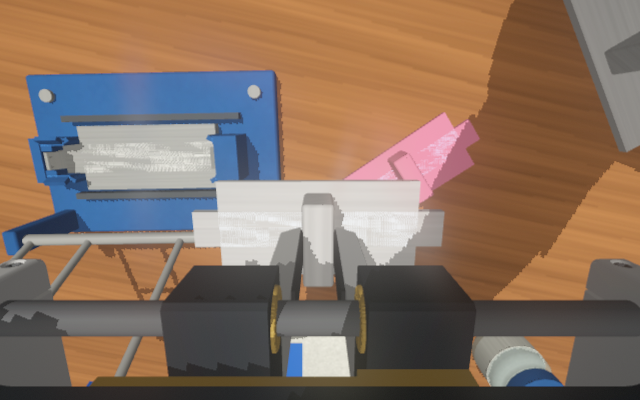

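Picture 7: the plate is held level (columns 195–443, row about 225). The bed is free at (147,157), with the roof block at (229,158) on its right and the clip at (65,158) on its left. Now to measure bed axis and plate-in-hand from depth.

Run:
```python
from h import *
c=dict(np.load('w6.npz')); P=cloud(c); hsv=cv2.cvtColor(c['rgb'],cv2.COLOR_RGB2HSV).astype(int); S=hsv[...,1];H=hsv[...,0]
u=np.arange(640)[None]*np.ones((400,1)); v=np.arange(400)[:,None]*np.ones((1,640))
def rect(m,name):
    k,l,st,_=cv2.connectedComponentsWithStats(m.astype(np.uint8)); i=1+st[1:,4].argmax(); q=P[l==i]
    r=cv2.minAreaRect(q[:,:2].astype(np.float32)); print(name,len(q),np.round(r[0],4),np.round(r[1],4),round(r[2],2),'z',np.median(q[:,2]).round(4)); return q
rect((P[...,2]>.025)&(P[...,2]<.035)&(S<90)&(u<220)&(v>115)&(v<200),'bed')
rect((H>100)&(H<125)&(S>120)&(P[...,2]>.010)&(P[...,2]<.10)&(u<285)&(v>60)&(v<225),'base')
q=rect((P[...,2]>.05)&(P[...,2]<.062)&(u<285)&(v>100)&(v<215),'roof')
# plate in hand, via tool frame
To=T_tool(); 
m=(P[...,2]>.13)&(P[...,2]<.155)&(u>185)&(u<450)&(v>180)&(v<245)&(S<60)
q=(P[m]-To[:3,3])@To[:3,:3]; print('plate tool x',q[:,0].min(),q[:,0].max(),'y',q[:,1].min(), np.polyfit(q[:,0],q[:,2],1), np.median(q[:,2]))
top=[]
for lo in range(225,415,10):
    col=m[:,lo]; r=np.where(col)[0]
    if len(r): p=(P[r[0],lo]-To[:3,3])@To[:3,:3]; top.append(p)
top=np.array(top); print('edge y fit',np.polyfit(top[:,0],top[:,1],1))
for row in (215,225,235): 
    r=np.where(m[row])[0]; print(row,r.min(),r.max(), (P[row,[r.min(),r.max()]]-To[:3,3])@To[:3,:3])
```

```text
bed 8798 [ 0.5481 -0.1889] [0.0623 0.1567] 13.08 z 0.0288
base 10154 [ 0.5495 -0.2075] [0.1523 0.1712] 13.05 z 0.017
roof 1159 [ 0.5276 -0.1012] [0.0417 0.0271] 12.58 z 0.0606
plate tool x -0.08367303595837935 0.0808332744146449 y -0.03265233196793762 [0.00093353 0.00582784] 0.005843566637186871
edge y fit [ 0.00223745 -0.03239056]
215 192 443 [[-0.08261344 -0.01028073  0.00477895]
 [ 0.08004619 -0.0099828   0.00522885]]
225 193 442 [[-0.08294102 -0.00320231  0.00566154]
 [ 0.08006558 -0.00312811  0.00538961]]
235 194 441 [[-0.08331922  0.00408578  0.00667269]
 [ 0.08001783  0.0037811   0.00538176]]
```

```bash
python3 -m inch '[0,0,0,0,0,-0.013,0, -3.04,-0.62,0,0,0,0,0, -3.04,-0.62,0,0,0,0,0, -3.04,-0.62,0,0,0,0,0, -3.04,-0.62,0,0,0,0,0, -3.04,-0.62,0,0,0,0,0, -3.04,-0.62,0,0,0,0,0, 0,0,0,0,-0.125,0,0, 0,0,0,0,-0.125,0,0, 0,0,0,0,0,0,0,0,0,0,0,0,0,0]' 60
python3 - <<'E'
from h import *
print(T_tool().round(4)); print(ctrl.get_obs()['force'],ctrl.get_obs()['moment'])
E
```

```text
time_s: 22.75
ee_pos: [0.5496, -0.1965, 0.1512]
eef_rot: [3.141, 0.248, 1.794]
force: [-0.4, 0.0, -2.3]
grip_width: 0.0166
[[-2.149e-01  9.751e-01  5.460e-02  5.496e-01]
 [ 9.453e-01  2.217e-01 -2.394e-01 -1.965e-01]
 [-2.456e-01  1.000e-04 -9.694e-01  1.512e-01]
 [ 0.000e+00  0.000e+00  0.000e+00  1.000e+00]]
[-0.4450054   0.02099909 -2.25151765] [ 0.28174354 -0.06888842  0.03055582]
```

```bash
python3 -m inch '[0.52,0,2.06,0,0,0,0, 0.52,0,2.06,0,0,0,0, 0.52,0,2.06,0,0,0,0, 0.52,0,2.06,0,0,0,0, 0,0,0,0,0,0,0, 0,0,0,0,0,0,0]'; python3 -m inch '[0.05,0,0.2,0,0,0,0, 0,0,0,0,0,0,0]'
```

```text
time_s: 23.5
ee_pos: [0.5499, -0.1973, 0.067]
eef_rot: [3.141, 0.25, 1.793]
force: [0.2, -0.4, -1.4]
grip_width: 0.0171
time_s: 23.75
ee_pos: [0.5496, -0.1969, 0.0644]
eef_rot: [3.141, 0.25, 1.794]
force: [-0.6, 0.7, -1.3]
grip_width: 0.0165
```

```bash
python3 look.py w7 | grep -v "'"
```

```text
[[-0.214  0.934  0.286  0.47 ]
 [ 0.945  0.273 -0.182 -0.165]
 [-0.248  0.232 -0.941  0.258]] 329.5501567552981
```

View pics/w7.png

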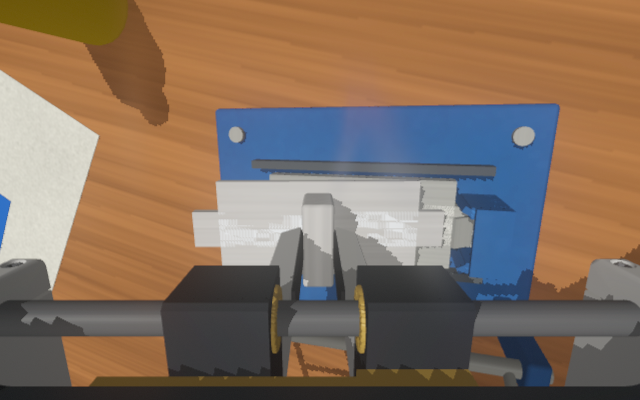

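Picture 8: the tilted plate is aligned with the bed, its +y ear at (430,228) pointing into the roof block at about (460,230). I'll touch down and advance into the slot.

```bash
python3 -m inch '[0.037,0,0.145,0,0,0,0, 0,0,0,0,0,0,0]';  python3 -m inch '[0.388,0,-0.099,0,0,0,0, 0.388,0,-0.099,0,0,0,0, 0,0,0,0,0,0,0]'; python3 -m inch '[0.388,0,-0.099,0,0,0,0,  0,0,0,0,0,0,0]'; python3 -m inch '[0.388,0,-0.099,0,0,0,0,  0,0,0,0,0,0,0]'
```

```text
time_s: 24.05
ee_pos: [0.5494, -0.1968, 0.0624]
eef_rot: [-3.141, 0.25, 1.794]
force: [-0.6, 0.7, -1.6]
grip_width: 0.0168
time_s: 24.42
ee_pos: [0.5477, -0.1886, 0.0625]
eef_rot: [3.142, 0.25, 1.794]
force: [-0.2, 0.2, -1.7]
grip_width: 0.0169
time_s: 24.68
ee_pos: [0.5468, -0.1849, 0.0625]
eef_rot: [-3.142, 0.25, 1.794]
force: [-0.3, -0.5, -2.0]
grip_width: 0.0168
time_s: 24.92
ee_pos: [0.5459, -0.1811, 0.0625]
eef_rot: [-3.142, 0.25, 1.794]
force: [-0.1, -0.8, -3.3]
grip_width: 0.0168
```

```bash
for i in 1; do :; done; python3 -m inch '[0.29,0,-0.074,0,0,0,0,  0,0,0,0,0,0,0]'; python3 -m inch '[0.29,0,-0.074,0,0,0,0,  0,0,0,0,0,0,0]'; python3 -m inch '[0.19,0,-0.05,0,0,0,0,  0,0,0,0,0,0,0]'
```

```text
time_s: 25.18
ee_pos: [0.5452, -0.1781, 0.0624]
eef_rot: [-3.141, 0.25, 1.794]
force: [0.3, -1.1, -3.2]
grip_width: 0.0169
time_s: 25.42
ee_pos: [0.5445, -0.1752, 0.0624]
eef_rot: [-3.141, 0.25, 1.794]
force: [-0.4, -1.0, -4.4]
grip_width: 0.0171
time_s: 25.68
ee_pos: [0.5441, -0.1733, 0.0625]
eef_rot: [-3.142, 0.25, 1.794]
force: [1.0, -2.3, -3.8]
grip_width: 0.0169
```

```bash
python3 -m inch '[0.15,0,-0.037,0,0,0,0,  0,0,0,0,0,0,0]'; python3 -m inch '[0.15,0,-0.037,0,0,0,0,  0,0,0,0,0,0,0]'; python3 -m inch '[0.15,0,-0.037,0,0,0,0,  0,0,0,0,0,0,0]'
```

```text
time_s: 25.92
ee_pos: [0.544, -0.1722, 0.0627]
eef_rot: [3.141, 0.251, 1.794]
force: [1.6, -4.4, -3.2]
grip_width: 0.0167
time_s: 26.18
ee_pos: [0.544, -0.1714, 0.0633]
eef_rot: [3.141, 0.252, 1.794]
force: [1.6, -10.2, -0.8]
grip_width: 0.0168
time_s: 26.42
ee_pos: [0.5441, -0.1707, 0.0638]
eef_rot: [3.14, 0.254, 1.794]
force: [1.0, -14.6, 0.3]
grip_width: 0.0168
```

```bash
python3 -m inch '[-0.08,0,0.375,0,0.0425,0,0, -0.08,0,0.375,0,0.0425,0,0, 0,0,0,0,0,0,0]'; python3 -m inch '[-0.08,0,0.375,0,0.0425,0,0, -0.08,0,0.375,0,0.0425,0,0, 0,0,0,0,0,0,0]'
```

```text
time_s: 26.8
ee_pos: [0.5446, -0.1738, 0.0565]
eef_rot: [3.14, 0.167, 1.793]
force: [0.1, -9.8, 2.5]
grip_width: 0.0169
time_s: 27.18
ee_pos: [0.5448, -0.1756, 0.0486]
eef_rot: [3.141, 0.081, 1.793]
force: [1.4, -4.5, -0.9]
grip_width: 0.0169
```

```bash
python3 -m inch '[-0.05,0,0.17,0,0.02,0,0, 0,0,0,0,0,0,0]'; python3 -m inch '[-0.02,0,0.17,0,0.02,0,0, 0,0,0,0,0,0,0]' ; python3 -m inch '[-0.02,0,0.17,0,0.02,0,0, 0,0,0,0,0,0,0]'
```

```text
time_s: 27.42
ee_pos: [0.545, -0.1756, 0.0472]
eef_rot: [3.141, 0.061, 1.794]
force: [1.3, -4.2, 2.2]
grip_width: 0.0168
time_s: 27.68
ee_pos: [0.5452, -0.1757, 0.0458]
eef_rot: [3.14, 0.041, 1.794]
force: [-0.6, -2.8, 5.4]
grip_width: 0.017
time_s: 27.92
ee_pos: [0.5452, -0.1761, 0.0437]
eef_rot: [3.14, 0.021, 1.794]
force: [2.6, -3.8, 3.1]
grip_width: 0.0166
```

```bash
python3 -m inch '[-0.02,0,0.17,0,0.02,0,0, 0,0,0,0,0,0,0]'; python3 -m inch '[0,0,0.15,0,0.02,0,0, 0,0,0,0,0,0,0]'; python3 -m inch '[0,0,0.15,0,0,0,0, 0,0,0,0,0,0,0]'
```

```text
time_s: 28.18
ee_pos: [0.545, -0.1765, 0.0414]
eef_rot: [3.141, 0.0, 1.794]
force: [3.9, -7.3, -1.8]
grip_width: 0.0166
time_s: 28.42
ee_pos: [0.5452, -0.176, 0.0411]
eef_rot: [3.141, -0.02, 1.794]
force: [-2.3, -0.5, 11.3]
grip_width: 0.0166
time_s: 28.68
ee_pos: [0.5453, -0.176, 0.041]
eef_rot: [3.14, -0.019, 1.794]
force: [-8.8, 0.6, 27.7]
grip_width: 0.0167
```

```bash
python3 -m inch '[0,0,-0.2,0,-0.02,0,0, 0,0,0,0,0,0,0]'; python3 -m inch '[0,0,0,0,0,0,0.4, 0,0,0,0,0,0,0.4, 0,0,0,0,0,0,0.4, 0,0,0,0,0,0,0.4, 0,0,-2,0,0,0,0.4, 0,0,-4,0,0,0,0.4, 0,0,-4,0,0,0,0.4, 0,-2,-2,0,0,0,0.4,  0,-4,0,0,0,0,0.4, 0,-2,0,0,0,0,0.4, 0,0,0,0,0,0,0.4]'; python3 look.py w8 plate_mid bed_mid| grep -v "'"
python3 - <<'E'
from h import *
c=dict(np.load('w8.npz')); P=cloud(c); B=np.array([.5453,-.1765,.030]); ya=np.array([-.221,.975,0]); xa=np.array([.975,.221,0])
q=(P-B); X=q@xa; Y=q@ya; Z=q[...,2]*1000
for y in (-.081,-.075,-.06,-.04,-.02,.02,.04,.06,.07):
    for x in (-.02,0,.02):
        m=(abs(X-x)<.005)&(abs(Y-y)<.004); print((y,x),m.sum(),np.median(Z[m]).round(1) if m.sum() else '',end=' | ')
    print()
m=(abs(X)<.028)&(abs(Y)<.062)&(abs(Y)>.014)&(Z>-5)&(Z<40); A=np.c_[X[m],Y[m],np.ones(m.sum())]; k=np.linalg.lstsq(A,Z[m]/1000,rcond=None)[0]; print('tilt x,y',k)
r=(Z>30)&(Z<46)&(abs(X)<.04)&(abs(Y)<.03); print('rib mid',X[r].mean(),Y[r].mean(),Z[r].mean(),cv2.minAreaRect(P[r][:,:2].astype(np.float32)))
E
```

```text
time_s: 28.92
ee_pos: [0.5452, -0.1764, 0.0412]
eef_rot: [3.141, 0.002, 1.794]
force: [2.4, -6.1, 4.8]
grip_width: 0.0167
time_s: 30.3
ee_pos: [0.4662, -0.194, 0.161]
eef_rot: [3.141, 0.0, 1.793]
force: [0.6, 0.1, -0.2]
grip_width: 0.0379
[[-0.22   0.947  0.233  0.398]
 [ 0.975  0.214  0.052 -0.21 ]
 [-0.001  0.239 -0.971  0.361]] 329.5501567552981
plate_mid [542.  278.1] 0.98 [0.512  0.0755 0.019 ]
plate_mid [315.  267.9] 0.69 [ 0.5565 -0.1779  0.019 ]
(-0.081, -0.02) 134 3.9 | (-0.081, 0) 50 9.5 | (-0.081, 0.02) 0  | 
(-0.075, -0.02) 132 4.2 | (-0.075, 0) 4 4.8 | (-0.075, 0.02) 0  | 
(-0.06, -0.02) 0  | (-0.06, 0) 0  | (-0.06, 0.02) 0  | 
(-0.04, -0.02) 0  | (-0.04, 0) 13 4.4 | (-0.04, 0.02) 54 5.0 | 
(-0.02, -0.02) 68 4.9 | (-0.02, 0) 66 4.9 | (-0.02, 0.02) 59 4.8 | 
(0.02, -0.02) 70 4.7 | (0.02, 0) 60 4.9 | (0.02, 0.02) 58 4.8 | 
(0.04, -0.02) 0  | (0.04, 0) 1 4.1 | (0.04, 0.02) 38 4.9 | 
(0.06, -0.02) 0  | (0.06, 0) 0  | (0.06, 0.02) 0  | 
(0.07, -0.02) 175 11.9 | (0.07, 0) 0  | (0.07, 0.02) 0  | 
tilt x,y [0.00078711 0.00028383 0.00477855]
rib mid -0.003465146018182489 -0.0013374279410340055 36.375737403809765 ((0.5439004302024841, -0.1783217489719391), (0.04832691326737404, 0.017804604023694992), 12.93160629272461)
```

View pics/w8.png

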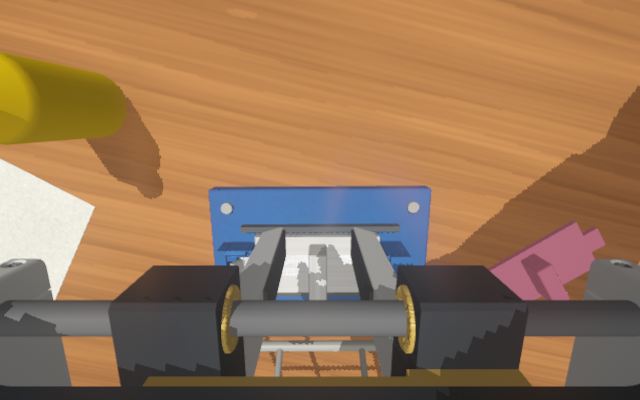

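Picture 9: the plate lies in the bed under the open fingers. Depth gives tilt below 0.001 rad and its top flush at 6 mm above the bed. One last look from the side at the guard and bystanders.

Run:
```python
from h import *
c=cam('side'); 
for l in('jar','bottle','beaker','guard_bar'): print(l,[(np.round(x['centre']),round(x['score'],2)) for x in ctrl.place_of('side',l)[:2]])
save('s9',cv2.resize(c['rgb'][140:330,220:410],(600,600),interpolation=cv2.INTER_CUBIC))
o=ctrl.get_obs(); print(o['time_s'],o['force'])
```

```text
jar [(array([344., 182.]), 0.66)]
bottle [(array([290., 317.]), 0.76)]
beaker [(array([323., 170.]), 0.57)]
guard_bar [(array([361., 182.]), 0.97)]
30.7 [0.35340758 0.07941188 0.81782925]
```

View pics/s9.png

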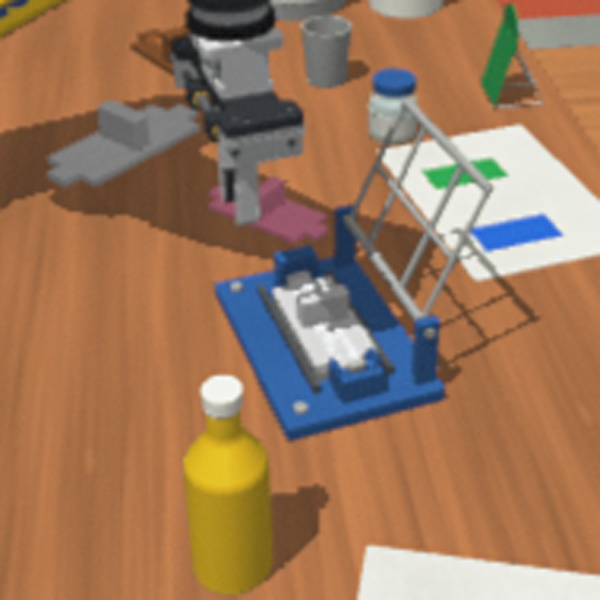

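Picture 10: the plate is flat in the holder at (325,325), with the guard standing open at (415,210). The bystanders are unmoved and the gripper is clear, so I'm handing in.

```bash
python3 -c "
from station import ctrl
print(ctrl.hand_in())"
```

```text
the job is handed in; nothing more can be done
None
```

The scrub tester is set up: the guard is open and the test plate lies flat in the holder. I handed the job in at about 31 s, and no verdict is reported.

**Guard:** My first pinch on the bar slipped because it was too near the fingertips. A second pinch 11 mm deeper held, and I swung the guard to about 1.92 rad before releasing it. It stayed open on its own in the later views, but I did not measure its final angle.

**Plate:** I used the smaller white one. I tilted it 0.25 rad and slid its ear under the leaf until the end wall pushed back with about 15 N, then turned it down past the clip until it met firm support at 28 N.

**Last checks:**
- **Flatness:** tilt is below 0.001 rad, and the top face is about 6 mm above the bed, which is flush. The depth reading runs about 1 mm low, and I allowed for that.
- **Position:** the plate's middle is about 2 mm across and 3 mm along from my estimate of bed_mid.
- **Clearance:** the gripper is clear of everything, with force readings near zero.
- **Bystanders:** the jar and bottle are within 1 pixel of where they started in the side view. The beaker's detection shifted by about 5 pixels at a low score; the arm never came near it and the picture shows it standing.

I felt no distinct snap at the clip, so its closing is inferred from the plate lying flat and staying flat after release.

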